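# Locate a tall column in the measuring fixture

### The job

Slide the tall aluminium column across the fixture plate, pushing it gently and only on its square foot so that it stays upright and its ground shaft is never touched, until the foot lies flat against the datum rail, then along the rail until it bears on the button of the end stop's screw. Then push the slide clamp up by its handle until its spring nose presses on the foot and is about half way in, and leave the column held there against rail and stop. Do not lift the column or disturb the other things lying about.

Things in the scene. Friction and masses are not known exactly. Their poses are not given: they have to be found in the camera images.
- plate: black fixture plate with a grid of holes, fixed on the granite table, 280 (x) x 360 (y) x 12 mm. Origin: centre of its underside; its top is at z = 0.012. In its own frame x points to the rail, y points along the rail to the end stop. All fixture parts below are bolted to it, square to these axes. Gently means: the column presses on rail and stop with less than 20 N.
- rail: aluminium datum rail bolted along the plate, 280 mm long along y, 22 mm thick, 24 mm high above the plate. Fixed. Origin: middle of the foot of its locating face, which looks to the plate's -x; at (75, -30, 12) mm in the plate's frame.
- stop: dark steel end stop block at the rail's +y end, 52 (x) x 24 (y) x 32 mm high. Origin: foot of the middle of its face looking to -y, at (47, 112, 12) mm in the plate's frame. A locked stop screw with a flat 16 mm button, 16 mm above the plate, sticks out of it to -y; the foot must meet the button. Its face stands 3 to 19 mm out from the block, set anew each time, not reported: feel for it.
- clamp (a joint): carriage of the slide clamp, m: 0 drawn right back, 0.060 at the end of its travel, moving along the plate's +x towards the rail. A stiff slide: about 10 N to move it, and it stays where it is left. With the column's foot flat against the rail the nose first touches it at 0.049.
- nose (a joint): spring nose of the clamp (a flat black 24 x 14 mm pad on the carriage's front end, centre 16 mm above the plate): how far it is pressed into the carriage, m: 0 free, 0.008 bottomed. Spring force 1.6 N as it starts to move, then 0.8 N more for each mm.
- clamp_handle (a point): middle of the black knob on the clamp's upright handle, which rides on the carriage: 16 mm post, 20 mm knob from 63 to 76 mm above the plate. This point is 70 mm above the plate, at (-125 + carriage travel, 69) mm in the plate's frame. The guide under it is 44 mm wide (y), 24 mm high; carriage and nose reach 97 mm further towards the rail.
- column: the workpiece: tall aluminium guide column standing on the plate, 210 mm high. Square foot 56 x 56 mm, 30 mm high; above it the ground round shaft, 34 mm across, with a 40 mm collar on the top 24 mm. 0.55 to 0.9 kg, centre of mass about 85 mm up. Origin: centre of the foot's underside; x and y along the foot's sides, z up. Sliding it takes 3 to 7 N.
- ring_gauge: steel ring gauge, 44 mm across, 16 mm high, lying behind the rail. A bystander. Origin: centre of its underside
- stub: short aluminium part: 38 mm square foot 20 mm high with a 26 mm round boss, 50 mm high in all, behind the rail (not the tall column). A bystander. Origin: centre of its underside
- jack: small steel screw jack, 34 mm across, 46 mm high, on the plate between column and clamp. A bystander. Origin: centre of its underside
- vee_block: steel vee block, 70 x 56 x 43 mm, on the granite. A bystander. Origin: centre of its underside
- cal_sphere: reference sphere on a stem, 64 mm foot, 107 mm high, on the granite. A bystander. Origin: centre of its underside
- pendant: white joystick pendant, 90 x 150 mm, 81 mm high at the stick, on the granite. A bystander. Origin: centre of its underside
- block_case: open wooden case of gauge blocks, 100 x 170 x 38 mm, on the granite. A bystander. Origin: centre of its underside
There are look-alikes about, which are no part of the job. What is meant by the column is not brown, orange or purple, and is the smaller of those in its own colour.

How it is judged:
On the way, in this order (a step that is already met when the one before it is completed fails the run):
1. the foot is pushed flat against the rail (contact force between column and rail above 1 N and x of column in the frame of plate between 0.045 and 0.049 m and (angle between the x axis of column and the x axis of plate, either way round below 0.04 rad or angle between the y axis of column and the x axis of plate, either way round below 0.04 rad)), for 0.2 s.
2. against the rail, the foot bears on the stop's button (contact force between column and stop above 1 N and x of column in the frame of plate between 0.045 and 0.049 m and (angle between the x axis of column and the x axis of plate, either way round below 0.04 rad or angle between the y axis of column and the x axis of plate, either way round below 0.04 rad)), for 0.2 s.
At the end, for the whole second after the job is handed in: The column stands upright (within 0.03 rad) and still, its foot flat (within 0.04 rad) against the rail (within 2 mm, pressed on it by the clamp) and within 1.5 mm of the stop's button; the clamp's nose bears on the foot, pressed in by 2 to 6.5 mm (all of step 1 and y of column in the frame of stop_screw above -0.0295 m and value of joint nose between 0.002 and 0.0065 m and contact force between nose_c1 and column above 1 N and angle between column's own z axis and vertical below 0.03 rad and linear speed of column below 0.01 m/s); the robot touches nothing.
It fails at once if the robot touches the column anywhere above its square foot (contact force between any of the arm, the fingers and column_c1 above 0.3 N or contact force between any of the arm, the fingers and column_c2 above 0.3 N).
It fails at once if the column leans by more than 0.12 rad (angle between column's own z axis and vertical above 0.12 rad).
It fails at once if the column is lifted off the plate (height (world z) of column above 0.018 m).
It fails at once if the column is rammed against rail or stop (over 20 N) (contact force between column and rail above 20 N or contact force between column and stop above 20 N).
It fails at once if a bystander is shifted by more than 15 mm (distance of any of ring_gauge, stub, jack, vee_block, cal_sphere, pendant, block_case from where it was at the start of the episode above 0.015 m).
It also fails if it takes over 72 s, if anything falls off the work surface, if the arm or the gripper's body presses on something with over 40 N, if the wrist force passes 120 N, or if a joint passes its speed limit or range.

### The arm

A 7-joint arm with a two-finger parallel gripper is mounted at the origin on the work surface. World frame = base frame: x ahead of the robot, y to its left, z up, the work surface at z = 0. Lengths are in m, angles in rad, forces in N, time in s.
With the tool pointing down it reaches from about 0.425 to 0.95 m from the base axis. Payload 16.7 kg.
Tool frame: the origin (TCP) lies midway between the tips of the shut fingers; the grasp point (between the pads) lies 19 mm behind it; z points along the fingers, y is the line along which they close (so a half turn about z gives the same grasp; the last joint's range is limited). The gripper opens to 94 mm and grips with 3 to 60 N. Pads are 16 mm wide; open, the fingers measure 119 mm over their backs; the gripper's body (75 mm by 177 mm) begins 78 mm behind the grasp point.
Start: joints at [-1.492, 0.426, 0.074, 1.606, -0.034, 1.111, -0.067], TCP at [0.152, 0.658, 0.205] pointing down, gripper open.
Joint ranges: [-2.85, 2.85], [-0.5, 2.14], [-1.23, 1.37], [0.21, 2.46], [-1.02, 4.16], [0.16, 2.05], [-2.73, 2.73]. Speed limits (rad/s): [1.89, 1.89, 2.39, 2.39, 3.01, 3.01, 3.01].

### API

Orientations are given as a rotation vector (axis times angle).
In Python, from bench import * gives the robot as it stands. The module is installed in compiled form; this text tells all that it offers. Calls block until the motion is done:
- move_pose(position, orientation): joint-space move of the TCP to a pose.
- move_linear(position, attitude=None, v=0.15): straight line of the TCP; attitude=None keeps the orientation; v is the mean speed in m/s.
- move_j(angles): joint-space move.
- release() and close_gripper(strength=None): open the fingers fully, or close them until they stop; strength is the grip in N (None keeps the last).
- dwell(seconds).
- ik(position, orientation): joint angles nearest the present ones, or None.
- get_obs(): the state.
- camera(name): name is "scene" or "top" or "wrist"; returns (picture, depth): 384x512x3 uint8, red, green, blue; 384x512 float32, m along the optical axis (not along the pixel's ray), 0 where there is no reading.
- camera_info(name): a dict with "fx", "fy", "cx", "cy" (pixels), "cam_to_world" (4x4, takes a point from camera to world coordinates). Camera axes: x right, y up, looking along -z (the intrinsics and any distortion apply to the point x, -y, -z); pixel columns grow to the right and rows downward; lengths in m; the calibration is good to about 2 mm. The wrist camera is an equidistant fisheye: a pixel r from the principal point sees the ray r / f radians off the axis. A picture is of the moment at which its call begins: read the wrist's pose just before it. camera_info takes no time and is no camera call; for the wrist camera it gives the pose at the moment of the call.
A pose or a line that the arm cannot do raises IKError and nothing moves.
- hand_in(): hands the job in; it is judged then, once.
The state is a dict: "time_s": time; "joint_pos": joint angles; "qd": joint speeds; "joint_efforts": joint torques, N m; "ee_pos": TCP position; "eef_rot": TCP orientation; "ft_force": force on the tool from outside, world axes, zero at the start; "wrist_torque": the same for the moment, N m; "finger_gap": opening from 0.0 (shut) to 1.0 (fully open); "gripper_force": force on a finger pad.
Only numpy, scipy, OpenCV 4.12 (cv2) and the standard library are available. Lean on these libraries where they do the work, as an engineer would, in place of code of your own. Each camera call takes 0.05 s, during which the arm holds its last target. There are 200 camera calls.

## Working session

There is one attempt and no reset: what is moved stays moved. The work goes in short steps, each a Python script; the robot and the scene stay as the last script left them, time stands still between calls to the robot, and variables do not carry over. Pictures are saved under pics/ and viewed, at most 10 in all, crops included, and the job is handed in when it is done.

```bash
mkdir -p pics
cat > h.py <<'E'
from bench import *
import numpy as np, cv2
def snap(n):
    i=camera_info(n); p,d=camera(n); np.savez('pics/'+n+'.npz',p=p,d=d,**{k:np.array(i[k]) for k in('fx','fy','cx','cy','cam_to_world')}); return p,d,i
def cloud(d,i):
    v,u=np.mgrid[:d.shape[0],:d.shape[1]]
    P=np.stack([(u-i['cx'])/i['fx']*d,-(v-i['cy'])/i['fy']*d,-d],-1)
    T=np.array(i['cam_to_world']); return P@T[:3,:3].T+T[:3,3]
E
python3 - <<'E'
from h import *
for n in('top','scene'):
    p,d,i=snap(n); print(n,{k:i[k] for k in i if k!='cam_to_world'},np.round(i['cam_to_world'],3))
    cv2.imwrite(f'pics/{n}0.png',cv2.resize(p[:,:,::-1],(800,600),interpolation=cv2.INTER_CUBIC))
o=get_obs();print(o)
E
```

```text
top {'fx': 358.03760302655513, 'fy': 358.03760302655513, 'cx': 259.12706241161584, 'cy': 189.4998448466063} [[-0.018  0.996 -0.089  0.434]
 [-1.    -0.017  0.014  0.015]
 [ 0.012  0.089  0.996  1.309]
 [ 0.     0.     0.     1.   ]]
scene {'fx': 494.0379531941005, 'fy': 494.0379531941005, 'cx': 254.23411456431785, 'cy': 194.72215248696799} [[-0.341 -0.815  0.469  1.227]
 [ 0.94  -0.299  0.165  0.267]
 [ 0.006  0.497  0.868  1.319]
 [ 0.     0.     0.     1.   ]]
{'time_s': 0.1, 'joint_pos': array([-1.49251996,  0.42667307,  0.07385154,  1.60652245, -0.03413988,
        1.11079961, -0.06709943]), 'qd': array([ 0.00029524, -0.00131526,  0.00038484, -0.00118417, -0.00202447,
       -0.00096439, -0.00087343]), 'joint_efforts': array([ 8.19626322e-03, -9.37460017e+01,  3.67834993e+00, -4.55038977e+01,
       -4.82286152e-02,  1.67215546e-02,  8.22787769e-06]), 'ee_pos': array([0.15234811, 0.65718446, 0.20485225]), 'eef_rot': array([-3.57080544e-01, -3.12114622e+00,  1.79141628e-03]), 'ft_force': array([ 0.18870218,  0.59972603, -0.54548433]), 'wrist_torque': array([-0.03009356,  0.01743197,  0.02436586]), 'gripper_force': 0.0, 'finger_gap': 0.9984403448354294}
```

View pics/top0.png

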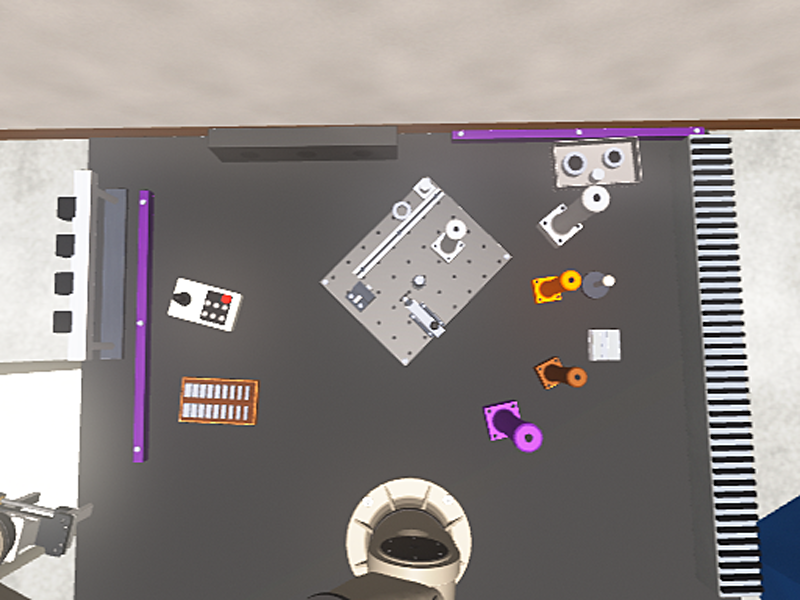

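View pics/scene0.png

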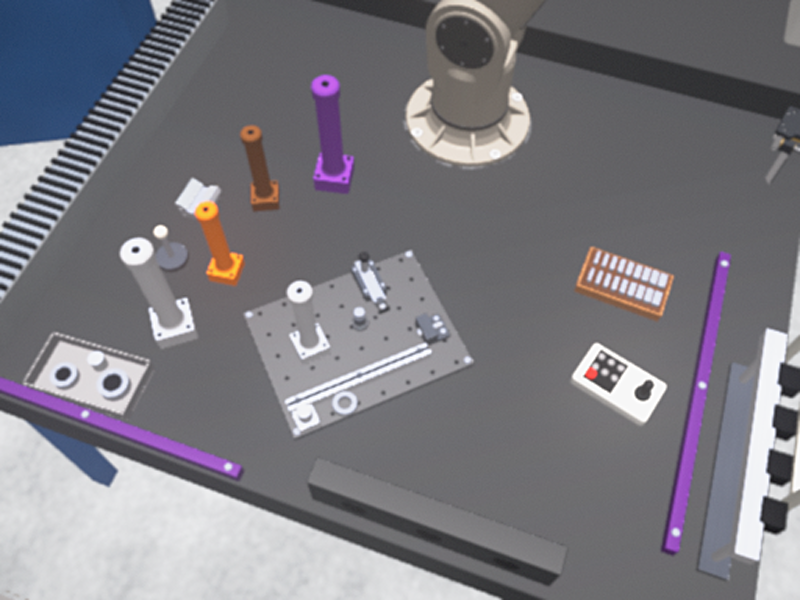

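The top view shows the plate with corners at about (428,180), (322,282), (405,365) and (510,257) px. The column foot is near (448,245), the jack at (419,281), the clamp knob at (435,325) and the stop at (360,293). The scene view agrees, with the column foot at (310,343). Next I'll measure these from masks and depth.

Run:
```python
import numpy as np,cv2
from h import cloud
for n in('top','scene'):
    z=np.load(f'pics/{n}.npz'); i={k:z[k] for k in('fx','fy','cx','cy','cam_to_world')}; d=z['d'].astype(float);P=cloud(d,i)
    roi=(P[...,0]>.4)&(P[...,0]<.9)&(P[...,1]>-.25)&(P[...,1]<.3)&(d>0)
    zz=P[...,2]
    t=roi&(zz<.006); print(n,'table z',np.median(zz[t]),zz[t].std())
    m=(roi&(zz>.007)).astype(np.uint8)
    c=max(cv2.findContours(m,0,2)[0],key=cv2.contourArea)
    # plate outline: cast hull pixels to plane z=.012
    pts=c[:,0,:].astype(float)
    T=i['cam_to_world']
    def cast(px,h):
        r=np.stack([(px[:,0]-i['cx'])/i['fx'],-(px[:,1]-i['cy'])/i['fy'],-np.ones(len(px))],-1)@T[:3,:3].T
        return T[:3,3]+r*((h-T[2,3])/r[:,2])[:,None]
    W=cast(pts,.012)[:,:2].astype(np.float32)
    print('plate',cv2.minAreaRect(W))
    Q=P[roi&(zz>.009)&(zz<.0155)][:,:2].astype(np.float32); print('plate cloud',cv2.minAreaRect(Q),len(Q))
    for lo,hi,nm in((.025,.031,'.028'),(.031,.039,'rail/clamp .036'),(.039,.047,'.042'),(.047,.075,'50ish'),(.075,.10,'knob'),(.21,.235,'coltop')):
        mm=(roi&(zz>lo)&(zz<hi)).astype(np.uint8)
        k,l,s,_=cv2.connectedComponentsWithStats(mm)
        for j in range(1,k):
            if s[j,4]>5:
                q=P[l==j]; r=cv2.minAreaRect(q[:,:2].astype(np.float32)); print(nm,s[j,4],'mean',q.mean(0).round(4),'rect',np.round(r[0],4),np.round(r[1],4),round(r[2],1))
```

```text
top table z 2.396602036869311e-05 0.002609875432685016
plate ((0.6131775975227356, -0.03268444538116455), (0.285268098115921, 0.362461119890213), 45.24595642089844)
plate cloud ((0.6744787096977234, -0.005195051431655884), (0.6071740984916687, 0.4315492808818817), 21.599212646484375) 4503
.028 10 mean [0.8814 0.124  0.0278] rect [0.8819 0.1233] [0.0292 0.0031] 86.1
.028 9 mean [0.8814 0.1599 0.0282] rect [0.8814 0.16  ] [0.0292 0.0017] 88.5
.028 7 mean [ 0.7962 -0.035   0.0298] rect [ 0.7965 -0.0356] [0.0128 0.0052] 43.2
.028 9 mean [ 0.7838 -0.0591  0.0297] rect [ 0.7837 -0.0589] [0.0081 0.0197] 62.7
.028 60 mean [0.7489 0.     0.0282] rect [7.504e-01 6.000e-04] [0.0395 0.0396] 44.9
.028 8 mean [0.5496 0.1155 0.0281] rect [0.5491 0.1155] [0.015  0.0074] 2.4
.028 6 mean [ 0.538  -0.0015  0.0296] rect [ 0.5384 -0.0013] [0.0209 0.002 ] 32.4
rail/clamp .036 6 mean [0.8809 0.2718 0.0357] rect [0.8816 0.2718] [0.0151 0.0027] 87.7
rail/clamp .036 18 mean [0.8815 0.0515 0.0345] rect [0.8812 0.0514] [0.0621 0.0024] 89.6
rail/clamp .036 420 mean [0.704  0.003  0.0356] rect [0.7099 0.0216] [0.
[... 5495 characters left out ...]
ean [0.8912 0.1005 0.0985] rect [0.8914 0.1006] [0.0492 0.0174] 86.9
knob 13 mean [0.8869 0.1337 0.0981] rect [0.8854 0.1332] [0.0128 0.009 ] 46.4
knob 12 mean [0.8904 0.1456 0.0979] rect [0.8905 0.1449] [0.0059 0.0171] 72.5
knob 8 mean [0.8979 0.1325 0.0984] rect [0.8972 0.1331] [0.0082 0.0054] 82.9
knob 30 mean [0.8916 0.1652 0.0987] rect [0.8917 0.1648] [0.0243 0.0141] 81.4
knob 27 mean [0.8886 0.1873 0.0984] rect [0.8877 0.1881] [0.0168 0.0161] 34.8
knob 12 mean [0.8873 0.208  0.0986] rect [0.8876 0.208 ] [0.0156 0.0077] 89.7
knob 126 mean [0.8907 0.2554 0.0982] rect [0.8909 0.2548] [0.0808 0.018 ] 89.9
coltop 190 mean [ 0.6678 -0.1006  0.2212] rect [ 0.6666 -0.1021] [0.0389 0.0391] 59.3
```

```bash
cat >> h.py <<'E'
from scipy.spatial.transform import Rotation as R
YAW=np.radians(44.7); O=np.array([.6155,-.030])
RP=np.array([[np.cos(YAW),-np.sin(YAW)],[np.sin(YAW),np.cos(YAW)]])
def W(x,y,z): return np.r_[O+RP@[x,y],z]          # plate xy (m), world z
def toplate(p): return RP.T@(np.asarray(p)[:2]-O)
def att(dx,dy,tilt,flip=1):                       # push direction in plate axes; tool leans back from it
    d=np.r_[RP@[dx,dy],0]; t=np.radians(tilt)
    z=d*np.sin(t)+np.array([0,0,-np.cos(t)]); y=flip*np.cross([0,0,1],d); x=np.cross(y,z)
    return R.from_matrix(np.c_[x,y,z]).as_rotvec()
def force(dx,dy): return float(get_obs()['ft_force'][:2]@(RP@[dx,dy]))
E
python3 - <<'E'
from h import *
q0=get_obs()['joint_pos']
for nm,x,y,z,dx,dy,t in(('A',-.085,-.087,.25,1,0,30),('A2',-.06,-.087,.026,1,0,30),('A3',.011,-.087,.026,1,0,30),('B',.042,-.15,.26,0,1,30),('B1',.042,-.14,.026,0,1,30),('B2',.042,.045,.026,0,1,30),('C',-.15,.069,.18,1,0,0),('C1',-.15,.069,.07,1,0,0),('C2',-.09,.069,.07,1,0,0)):
    for f in(1,-1):
        q=ik(W(x,y,z),att(dx,dy,t,f)); print(nm,f,W(x,y,z).round(3),None if q is None else np.round(q,2))
z=np.load('pics/scene.npz');p=z['p'];cv2.imwrite('pics/crop.png',cv2.resize(p[150:290,145:310,::-1],(700,594),interpolation=cv2.INTER_CUBIC))
E
```

```text
A 1 [ 0.616 -0.152  0.25 ] [ 1.25  0.43 -1.07  1.82 -0.1   0.83  2.69]
A -1 [ 0.616 -0.152  0.25 ] [-0.39  0.39  1.02  1.91 -0.96  1.13  0.27]
A2 1 [ 0.634 -0.134  0.026] [ 1.14  0.82 -1.03  1.96  0.46  0.48  2.33]
A2 -1 [ 0.634 -0.134  0.026] [ 0.46  0.56 -0.11  2.   -0.9   0.54  0.35]
A3 1 [ 0.685 -0.084  0.026] [ 1.01  0.85 -1.04  1.9   0.58  0.48  2.14]
A3 -1 [ 0.685 -0.084  0.026] [ 0.34  0.59 -0.11  1.94 -0.88  0.51  0.23]
B 1 [ 0.751 -0.107  0.26 ] [-0.11  0.97  0.82  0.89 -0.81  1.99 -1.89]
B -1 [ 0.751 -0.107  0.26 ] [-0.14  1.01  0.94  0.89 -0.89  2.02  1.29]
B1 1 [ 0.744 -0.1    0.026] [-0.17  1.16  0.82  1.11 -0.9   1.7  -1.74]
B1 -1 [ 0.744 -0.1    0.026] [-0.12  1.11  0.67  1.1  -0.78  1.64  1.35]
B2 1 [0.614 0.032 0.026] [-0.45  0.96  0.82  1.59 -0.89  1.48 -1.69]
B2 -1 [0.614 0.032 0.026] [-0.36  0.88  0.64  1.58 -0.77  1.4   1.35]
C 1 [ 0.46  -0.086  0.18 ] [-0.87  0.16  1.03  2.12 -0.17  0.94  2.61]
C -1 [ 0.46  -0.086  0.18 ] [-0.99  0.23  1.21  2.13 -0.26  0.95 -0.43]
C1 1 [ 0.46  -0.086  0.07 ] [ 0.62  0.34 -0.66  2.15  0.31  0.74  2.11]
C1 -1 [ 0.46  -0.086  0.07 ] [-0.75  0.45  1.    2.22 -0.56  0.75 -0.16]
C2 1 [ 0.503 -0.044  0.07 ] [-0.5   0.37  0.56  2.13 -0.3   0.72  2.6 ]
C2 -1 [ 0.503 -0.044  0.07 ] [-0.89  0.62  1.13  2.14 -0.76  0.87 -0.08]
```

View pics/crop.png

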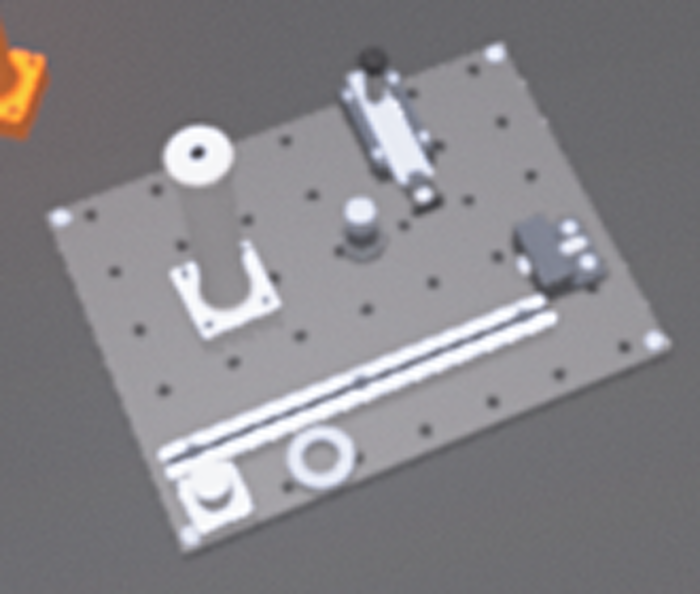

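The crop shows the column foot at about (225,290), a few degrees off parallel to the rail. The jack is at (360,230) and the clamp is drawn back at about (395,130). There's free space on the foot's -x side. Now I'll approach.

Run:
```python
from h import *
close_gripper(10)
a=att(1,0,30,-1)
move_pose(W(-.085,-.087,.26),a); o=get_obs(); print(o['time_s'],o['joint_pos'].round(2))
move_linear(W(-.085,-.087,.027),v=.15); dwell(.2); o=get_obs(); print(o['time_s'],o['joint_pos'].round(2),toplate(o['ee_pos']),o['ee_pos'][2])
b=force(1,0); np.save('b1.npy',b)
x=-.085; 
while x<-.04:
    x+=.003; move_linear(W(x,-.087,.027),v=.04); f=force(1,0)-b
    if f<-1.5: break
print('contact',x,f,get_obs()['time_s'],get_obs()['ft_force'])
```

```text
4.7917 [-0.4   0.37  1.02  1.9  -0.94  1.14  0.25]
6.6917 [ 0.36  0.55  0.06  2.02 -1.01  0.62  0.48] [-0.08471444 -0.08708683] 0.02740499088826471
contact -0.048999999999999974 -2.649839117013078 9.6917 [-1.46814538 -1.87033205 -0.39755429]
```

Run:
```python
from h import *
b=float(np.load('b1.npy')); x=-.049
for x in(-.039,-.029,-.019,-.009,.001,.005):
    move_linear(W(x,-.087,.027),v=.03); print(x,round(force(1,0)-b,2))
    if force(1,0)-b<-10: break
else:
  for k in range(16):
    x+=.001; move_linear(W(x,-.087,.027),v=.015); f=force(1,0)-b; print(round(x,4),round(f,2),end=' ')
    if f<-9: break
dwell(.3);o=get_obs();print(o['time_s'],force(1,0)-b,toplate(o['ee_pos']))
p,d,i=snap('scene');cv2.imwrite('pics/s1.png',cv2.resize(p[150:290,145:310,::-1],(700,594),interpolation=cv2.INTER_CUBIC))
```

```text
-0.039 -0.27
-0.029 -1.16
-0.019 -0.86
-0.009 -0.99
0.001 -0.99
0.005 -1.51
0.006 -3.67 0.007 -3.19 0.008 -4.66 0.009 -2.18 0.01 -4.86 0.011 -9.27 14.1917 -8.906013292424655 [ 0.0103556  -0.08705023]
```

View pics/s1.png

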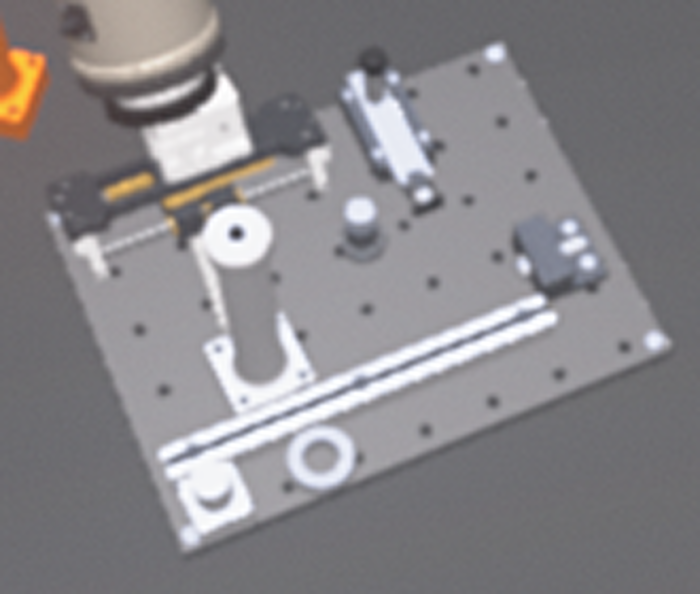

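The foot's front edge, (240,410) to (315,378), now lies along the rail with the same slope. I'll press a touch more to be sure, then go round to the -y side.

Run:
```python
from h import *
b=float(np.load('b1.npy')); x=.011
for k in range(6):
    x+=.0005; move_linear(W(x,-.087,.027),v=.01); f=force(1,0)-b; print(round(x,4),round(f,2),end=' ')
    if f<-12: break
dwell(.4); print(force(1,0)-b, toplate(get_obs()['ee_pos']))
move_linear(W(-.04,-.087,.04),v=.12); move_linear(W(-.11,-.12,.27),v=.2)
o=get_obs();print(o['time_s'],o['joint_pos'].round(2))
p,d,i=snap('top')
P=cloud(d,i);z=P[...,2];pl=(P[...,:2]-O)@RP
m=(pl[...,0]>-.05)&(pl[...,0]<.12)&(pl[...,1]<0)&(pl[...,1]>-.17)
for lo,hi in((.039,.047),(.21,.235)):
    q=pl[m&(z>lo)&(z<hi)].astype(np.float32);print(len(q),cv2.minAreaRect(q))
for yy in(-.165,-.15):
  for f in(1,-1):
    for zz in(.28,.027):
        q=ik(W(.042,yy,zz),att(0,1,30,f));print(yy,f,zz,None if q is None else q.round(2))
```

```text
0.0115 -10.99 0.012 -12.79 -13.370557021716138 [ 0.01064446 -0.08708348]
17.1083 [ 0.26  0.27  0.25  1.8  -0.68  1.02  0.06]
152 ((0.05812589451670647, -0.08574647456407547), (0.08620792627334595, 0.1595543771982193), 5.200191497802734)
135 ((0.04368000105023384, -0.08489660918712616), (0.03791109845042229, 0.03774566948413849), 54.15235900878906)
-0.165 1 0.28 [ 0.02  0.93  0.51  0.79 -0.63  1.98 -2.03]
-0.165 1 0.027 [-0.01  1.09  0.48  1.01 -0.64  1.63 -1.89]
-0.165 -1 0.28 [ 0.18  0.89  0.05  0.77 -0.33  1.93  0.96]
-0.165 -1 0.027 [ 0.18  1.04  0.05  0.99 -0.32  1.56  1.07]
-0.15 1 0.28 [-0.    0.9   0.51  0.85 -0.61  1.95 -2.02]
-0.15 1 0.027 [-0.02  1.07  0.47  1.06 -0.64  1.6  -1.88]
-0.15 -1 0.28 [ 0.17  0.85  0.04  0.83 -0.33  1.9   0.95]
-0.15 -1 0.027 [ 0.17  1.02  0.04  1.04 -0.32  1.53  1.07]
```

Run:
```python
from h import *
a=att(0,1,30,-1)
move_pose(W(.045,-.155,.29),a); o=get_obs(); print(o['time_s'],o['joint_pos'].round(2))
move_linear(W(.045,-.150,.027),v=.15); dwell(.2); o=get_obs(); print(o['time_s'],toplate(o['ee_pos']),o['ee_pos'][2])
b=force(0,1); bx=force(1,0); np.save('b2.npy',[b,bx])
y=-.150
while y<-.105:
    y+=.003; move_linear(W(.045,y,.027),v=.04); f=force(0,1)-b
    if f<-1.5: break
print('contact',y,f,get_obs()['time_s'])
p,d,i=snap('scene');cv2.imwrite('pics/s2.png',cv2.resize(p[150:290,145:310,::-1],(700,594),interpolation=cv2.INTER_CUBIC))
```

```text
18.375 [ 0.18  0.86  0.05  0.78 -0.33  1.93  0.94]
20.475 [ 0.04512408 -0.15017663] 0.027459596611424792
contact -0.11699999999999997 -2.1961995222912902 23.225
```

View pics/s2.png

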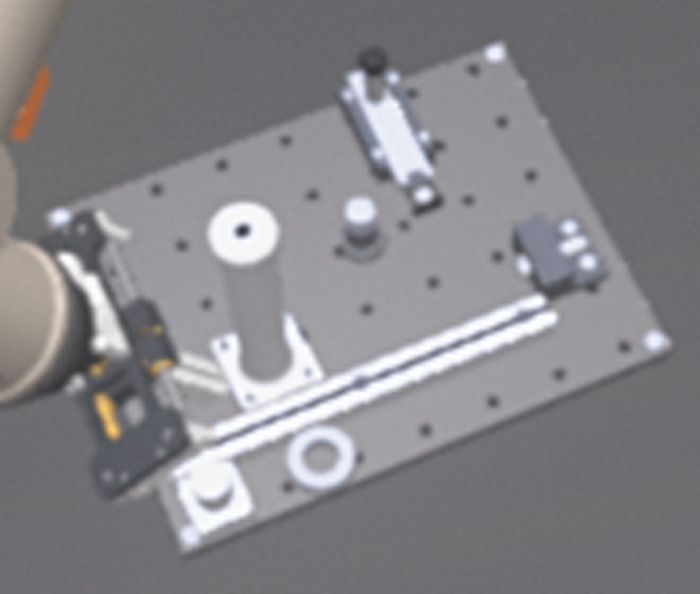

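The fingers are on the foot's -y face at about (220,375), and the column is still flush with the rail. Now I'll push along the rail.

Run:
```python
from h import *
b,bx=np.load('b2.npy'); y=-.117; stop=False
X=lambda y:.045+.002*(y+.117)/.15
while y<.015:
    y=min(y+.012,.015); move_linear(W(X(y),y,.027),v=.035); f=force(0,1)-b; print(round(y,3),round(f,1),round(force(1,0)-bx,1),end=' | ')
    if f<-11: stop=True;break
while not stop and y<.06:
    y+=.001; move_linear(W(X(y),y,.027),v=.02); f=force(0,1)-b; print(round(y,3),round(f,1),end=' | ')
    if f<-9.5: break
dwell(.3);o=get_obs();print('\n',o['time_s'],force(0,1)-b,force(1,0)-bx,toplate(o['ee_pos']))
p,d,i=snap('scene');cv2.imwrite('pics/s3.png',cv2.resize(p[150:290,145:310,::-1],(700,594),interpolation=cv2.INTER_CUBIC))
```

```text
-0.105 -0.0 -1.7 | -0.093 -0.4 -1.3 | -0.081 -1.6 -1.8 | -0.069 -1.2 -1.5 | -0.057 -2.8 -2.9 | -0.045 -2.8 -2.2 | -0.033 -1.9 -2.4 | -0.021 -2.6 -1.3 | -0.009 -2.1 -2.6 | 0.003 -2.4 -1.9 | 0.015 -2.0 -1.8 | 0.015 -1.8 -1.3 | 0.016 -3.9 | 0.017 -4.3 | 0.018 -3.3 | 0.019 -3.4 | 0.02 -3.1 | 0.021 -3.3 | 0.022 -3.9 | 0.023 -3.5 | 0.024 -4.0 | 0.025 -4.1 | 0.026 -4.1 | 0.027 -2.7 | 0.028 -5.1 | 0.029 -3.2 | 0.03 -3.1 | 0.031 -4.0 | 0.032 -3.7 | 0.033 -3.1 | 0.034 -3.4 | 0.035 -4.9 | 0.036 -3.7 | 0.037 -4.5 | 0.038 -3.3 | 0.039 -4.7 | 0.04 -4.1 | 0.041 -4.7 | 0.042 -3.2 | 0.043 -6.6 | 0.044 -10.1 | 
 36.4833 -9.985089396359987 -2.8280544807015415 [0.04692683 0.04247456]
```

View pics/s3.png

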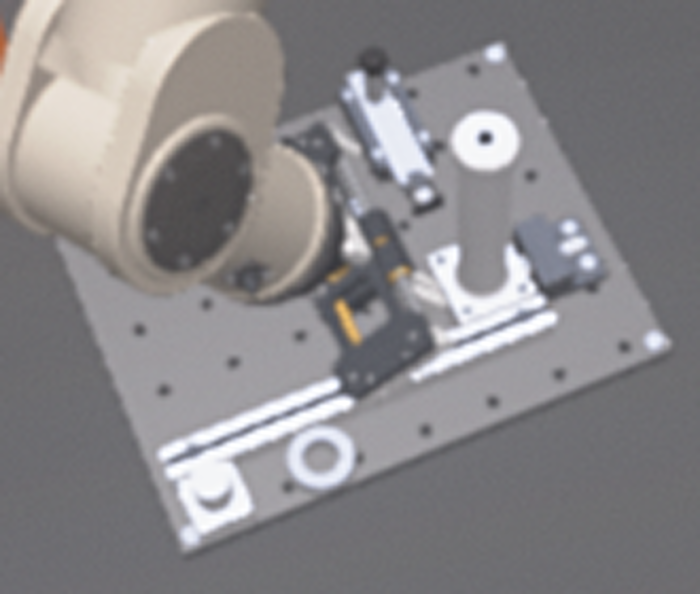

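The foot bears on the stop button: the push force rose from about 4 N to 10 N. In the picture the column is flush with the rail beside the stop. Next I'll press briefly, retract, and go to the clamp handle.

Run:
```python
from h import *
b,bx=np.load('b2.npy'); y=.0445
move_linear(W(.047,y,.027),v=.01); dwell(.3); print('press',force(0,1)-b)
move_linear(W(.046,.01,.045),v=.15); move_linear(W(.03,-.03,.26),v=.2)
q0=get_obs()['joint_pos']; best=None
for f in(1,-1):
    q=ik(W(-.162,.069,.2),att(1,0,0,f)); print(f,None if q is None else q.round(2))
    if q is not None and (best is None or abs(q-q0).max()<best[0]): best=(abs(q-q0).max(),f)
a=att(1,0,0,best[1])
move_pose(W(-.162,.069,.2),a); print(best,get_obs()['time_s'])
move_linear(W(-.162,.069,.072),v=.12); dwell(.2); o=get_obs(); print(o['time_s'],toplate(o['ee_pos']),o['ee_pos'][2],o['joint_pos'].round(2))
np.save('b3.npy',force(1,0))
p,d,i=snap('scene');cv2.imwrite('pics/s4.png',cv2.resize(p[150:290,145:310,::-1],(700,594),interpolation=cv2.INTER_CUBIC))
```

```text
press -11.403134877763192
1 [ 0.28  0.09 -0.22  2.06  0.02  0.99  2.39]
-1 [-0.18  0.07  0.26  2.08 -0.02  0.99 -0.7 ]
(np.float64(1.4527436436451326), 1) 40.1
41.5167 [-0.16185579  0.06875182] 0.07247759317756333 [ 0.26  0.27 -0.22  2.18  0.09  0.7   2.33]
```

View pics/s4.png

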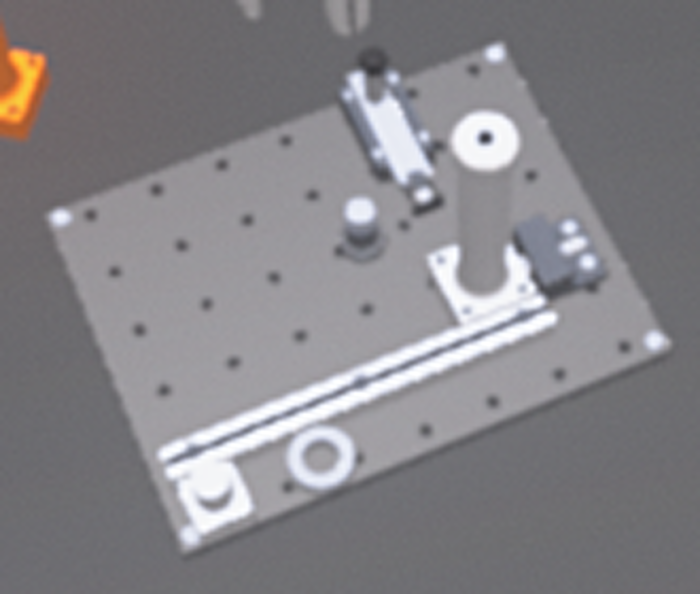

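The picture shows the column at rail and stop, with jack, ring and stub undisturbed. The fingers are behind the knob at (372,60).

Run:
```python
from h import *
b=float(np.load('b3.npy')); z=.074
for x in np.arange(-.159,-.106,.004):
    move_linear(W(x,.069,z),v=.035); o=get_obs(); print(round(toplate(o['ee_pos'])[0]*1e3,1),round(force(1,0)-b,1),end=' | ')
while x<-.0965:
    x+=.001; move_linear(W(x,.069,z),v=.02); dwell(.03); o=get_obs(); f=force(1,0)-b; print(round(toplate(o['ee_pos'])[0]*1e3,1),round(f,1),end=' | ')
    if f<-22: break
print(get_obs()['time_s'],toplate(get_obs()['ee_pos']))
```

```text
-158.6 1.0 | -154.7 1.0 | -150.8 0.7 | -146.8 0.2 | -142.8 0.5 | -139.1 -1.9 | -135.8 -6.5 | -132.0 -7.1 | -128.0 -7.2 | -124.1 -7.0 | -120.1 -7.9 | -116.0 -6.5 | -112.1 -6.5 | -108.1 -7.0 | -107.4 -8.1 | -106.4 -10.1 | -105.5 -8.8 | -104.4 -9.3 | -103.5 -9.5 | -102.5 -9.1 | -101.5 -8.2 | -100.5 -8.8 | -99.5 -10.2 | -98.5 -9.7 | -97.5 -9.4 | 48.4 [-0.09746938  0.06891324]
```

Run:
```python
from h import *
b=float(np.load('b3.npy')); z=.074; x=-.0975
for k in range(12):
    x+=.0007; move_linear(W(x,.069,z),v=.02); fs=[]
    for _ in range(5): dwell(.03); fs.append(force(1,0)-b)
    f=np.mean(fs); o=get_obs(); print(round(toplate(o['ee_pos'])[0]*1e3,2),round(f,2),end=' | ')
    if f<-13.2: break
print(get_obs()['time_s'])
p,d,i=snap('scene');cv2.imwrite('pics/s5.png',cv2.resize(p[165:265,210:310,::-1],(600,600),interpolation=cv2.INTER_CUBIC))
```

```text
-97.57 -6.05 | -97.25 -7.95 | -96.74 -8.84 | -96.26 -10.49 | -95.72 -11.04 | -95.11 -11.73 | -94.52 -11.88 | -93.93 -12.68 | -93.24 -13.16 | -92.66 -13.5 | 52.5667
```

View pics/s5.png

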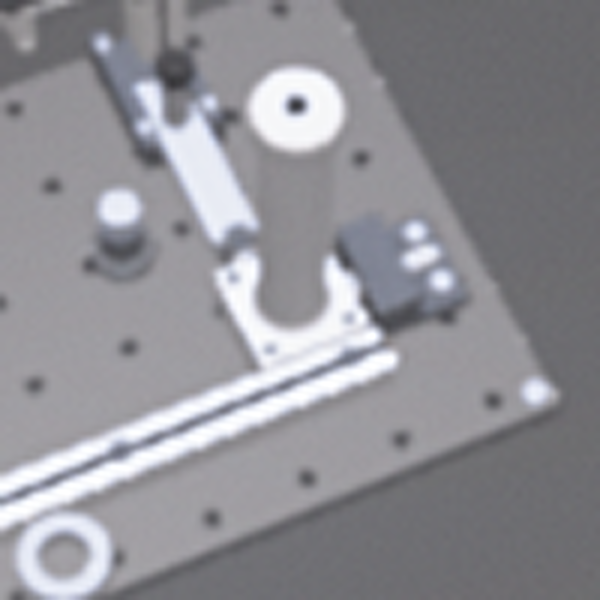

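The nose is on the foot at about (240,240), and the force rises at 0.84 N/mm, which matches the spring. It's about 3 mm in. I'll go 0.9 mm further, back off and check.

Run:
```python
from h import *
b=float(np.load('b3.npy')); z=.074; x=-.0905+.0009-.0000
x=-.0975+.0007*10+.0010
move_linear(W(x,.069,z),v=.02); fs=[]
for _ in range(5): dwell(.03); fs.append(force(1,0)-b)
print(toplate(get_obs()['ee_pos']),np.mean(fs))
move_linear(W(-.13,.069,z),v=.08); move_linear(W(-.14,.069,.2),v=.2)
o=get_obs(); print(o['time_s'],o['ft_force'])
p,d,i=snap('top'); P=cloud(d,i);zz=P[...,2];pl=(P[...,:2]-O)@RP
m=(pl[...,1]>.02)&(pl[...,1]<.12)
for nm,lo,hi,xa,xb in(('coltop',.21,.235,0,.09),('knob',.078,.1,-.13,-.03)):
    q=pl[m&(zz>lo)&(zz<hi)&(pl[...,0]>xa)&(pl[...,0]<xb)].astype(np.float32); print(nm,len(q),cv2.minAreaRect(q) if len(q) else '')
p,d,i=snap('scene');cv2.imwrite('pics/s6.png',cv2.resize(p[165:265,210:310,::-1],(600,600),interpolation=cv2.INTER_CUBIC))
```

```text
[-0.09176642  0.0689068 ] -13.886188527886489
54.475 [ 0.01537314  0.21192526 -0.04898589]
coltop 136 ((0.04501180723309517, 0.07772023975849152), (0.036941397935152054, 0.03770771995186806), 45.091739654541016)
knob 25 ((-0.07502049207687378, 0.06849785149097443), (0.01691177673637867, 0.016878657042980194), 0.6902229189872742)
```

View pics/s6.png

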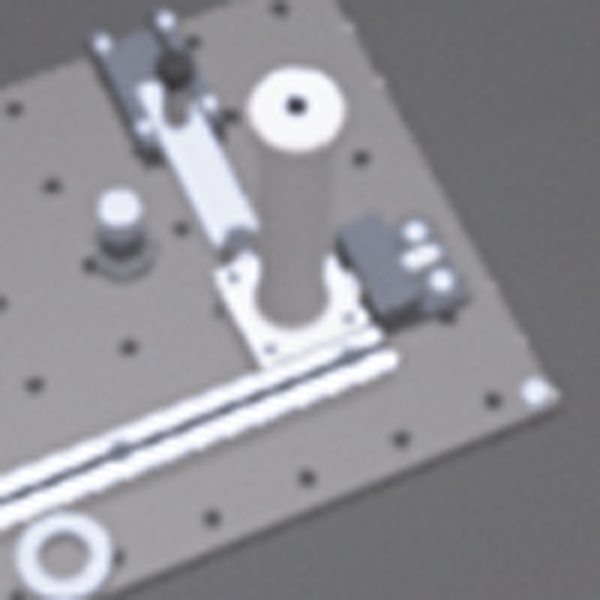

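The column sits flush with rail and stop. The knob-to-column distance of 120 mm puts the nose about 3 mm in, and the force reading suggests 3–4 mm, so both fall within the 2–6.5 mm limit. The robot is clear of everything.

```bash
python3 -c "
from bench import *
print(hand_in())"
```

```text
the job is handed in; nothing more can be done
None
```

The job is handed in at about 54 s of the 72 s allowed, with no verdict returned: the column stands against the rail and the stop button, and the clamp nose is pressed in by an estimated 3–4 mm.

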